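Find the filter basket that the tamper fits

TASK

Find out with the tamper which one of the three steel filter baskets it fits: let it down into them by feel, without forcing it, until one takes it right down to the floor, and leave the tamper standing home in that basket on the rubber mat. Set the two baskets that stop it part way upright in the low aluminium tray. Leave the other things on the counter alone.

Things in the scene. Friction and masses are not known exactly. Their poses are not given: they have to be found in the camera images.
- tamper: Tamper, on the counter between mat and tray: steel foot 50 mm across, 17 mm high, 1 mm chamfer below; round dark wooden handle 28 mm across, 28 to 72 mm above the underside; about 280 g. Origin: centre of its underside, z up the handle. Underside above a basket's origin: 3 mm when home, 13 or 21 mm when too narrow a bore stops it; 30 mm on the rim and 21 mm also when merely off centre (shift it sideways until it drops).
- basket_a: Loose steel filter basket, outside like the other two: 30 mm high, body 58 mm, rim flange 62 mm across and 3 mm thick (grip it there), 80 g. Origin: centre of its underside, z up. All three mouths are 55 mm wide down to a ledge 9 mm below the rim. In one of the three the bore below it is 51.6 mm, straight down to the perforated floor, 3 mm above the origin.
- basket_b: Loose steel filter basket, outside like the other two: 30 mm high, body 58 mm, rim flange 62 mm across and 3 mm thick (grip it there), 80 g. Origin: centre of its underside, z up. In one of the three the bore is only 46.6 mm from the first ledge (9 mm below the rim) down; in another it is 51.6 mm there but narrows to 46.6 mm at 17 mm below the rim.
- basket_c: Loose steel filter basket, outside like the other two: 30 mm high, body 58 mm, rim flange 62 mm across and 3 mm thick (grip it there), 80 g. Origin: centre of its underside, z up. Which of the three the tamper fits is for the tamper to show. Pressing harder than 40 N on any basket with the tamper counts as forcing it.
- tamping_mat: Flat black rubber mat, fixed to the counter, 125 mm (its x) by 280 mm (its y), 4 mm thick; the three baskets stand on it in a row along its y, about 98 mm apart, so fingers have more room across the row than along it. Origin: centre of its underside; z up. Behind mat and tray, from 0.61 m ahead of the robot's base, stands a fixed display case 0.40 m high: keep the arm clear of it.
- spares_tray: Low aluminium tray, fixed to the counter, 190 mm (its x) by 215 mm (its y) outside, rim 19 mm high, its floor 3 mm thick; empty at the start. Origin: centre of its underside; z up. Mat and tray may change sides.
- espresso_cup: Ceramic espresso cup with one handle, green above and white below, 55 mm high, 65 mm across; origin at the centre of its underside. A bystander: leave it alone.
- cup_lids: Stack of white cup lids, 80 mm across, 34 mm high; origin at the centre of its underside. A bystander: leave it alone.
- jam_jar: Closed jam jar with a green lid, 62 mm across, 86 mm high; origin at the centre of its underside. A bystander: leave it alone.

How it is judged (in metres and radians):
On the way:
1. the tamper stands home on the floor of one of the baskets (((z of tamper in the frame of basket_a between 0 and 0.0065 m and horizontal distance between tamper and basket_a below 0.004 m and angle between the z axis of tamper and the z axis of basket_a, either way round below 0.06 rad) or (z of tamper in the frame of basket_b between 0 and 0.0065 m and horizontal distance between tamper and basket_b below 0.004 m and angle between the z axis of tamper and the z axis of basket_b, either way round below 0.06 rad) or (z of tamper in the frame of basket_c between 0 and 0.0065 m and horizontal distance between tamper and basket_c below 0.004 m and angle between the z axis of tamper and the z axis of basket_c, either way round below 0.06 rad))), for 0.2 s.
At the end, for the whole second after the job is handed in: The tamper stands on the floor of one basket (underside within 6.5 mm of the basket's, centred within 4 mm, in line within 0.06 rad); that basket stands on the mat, the other two stand upright on the tray's floor (centres within 85 mm along its x and 95 mm along its y of its centre); all at rest ((((z of tamper in the frame of basket_a between 0 and 0.0065 m and horizontal distance between tamper and basket_a below 0.004 m and angle between the z axis of tamper and the z axis of basket_a, either way round below 0.06 rad) and (x of basket_a in the frame of tamping_mat between -0.06 and 0.06 m and y of basket_a in the frame of tamping_mat between -0.14 and 0.14 m and z of basket_a in the frame of tamping_mat between 0.001 and 0.008 m and angle between basket_a's own z axis and vertical below 0.08 rad) and (x of basket_b in the frame of spares_tray between -0.085 and 0.085 m and y of basket_b in the frame of spares_tray between -0.095 and 0.095 m and z of basket_b in the frame of spares_tray between 0 and 0.008 m and angle between basket_b's own z axis and vertical below 0.08 rad) and (x of basket_c in the frame of spares_tray between -0.085 and 0.085 m and y of basket_c in the frame of spares_tray between -0.095 and 0.095 m and z of basket_c in the frame of spares_tray between 0 and 0.008 m and angle between basket_c's own z axis and vertical below 0.08 rad)) or ((z of tamper in the frame of basket_b between 0 and 0.0065 m and horizontal distance between tamper and basket_b below 0.004 m and angle between the z axis of tamper and the z axis of basket_b, either way round below 0.06 rad) and (x of basket_b in the frame of tamping_mat between -0.06 and 0.06 m and y of basket_b in the frame of tamping_mat between -0.14 and 0.14 m and z of basket_b in the frame of tamping_mat between 0.001 and 0.008 m and angle between basket_b's own z axis and vertical below 0.08 rad) and (x of basket_a in the frame of spares_tray between -0.085 and 0.085 m and y of basket_a in the frame of spares_tray between -0.095 and 0.095 m and z of basket_a in the frame of spares_tray between 0 and 0.008 m and angle between basket_a's own z axis and vertical below 0.08 rad) and (x of basket_c in the frame of spares_tray between -0.085 and 0.085 m and y of basket_c in the frame of spares_tray between -0.095 and 0.095 m and z of basket_c in the frame of spares_tray between 0 and 0.008 m and angle between basket_c's own z axis and vertical below 0.08 rad)) or ((z of tamper in the frame of basket_c between 0 and 0.0065 m and horizontal distance between tamper and basket_c below 0.004 m and angle between the z axis of tamper and the z axis of basket_c, either way round below 0.06 rad) and (x of basket_c in the frame of tamping_mat between -0.06 and 0.06 m and y of basket_c in the frame of tamping_mat between -0.14 and 0.14 m and z of basket_c in the frame of tamping_mat between 0.001 and 0.008 m and angle between basket_c's own z axis and vertical below 0.08 rad) and (x of basket_a in the frame of spares_tray between -0.085 and 0.085 m and y of basket_a in the frame of spares_tray between -0.095 and 0.095 m and z of basket_a in the frame of spares_tray between 0 and 0.008 m and angle between basket_a's own z axis and vertical below 0.08 rad) and (x of basket_b in the frame of spares_tray between -0.085 and 0.085 m and y of basket_b in the frame of spares_tray between -0.095 and 0.095 m and z of basket_b in the frame of spares_tray between 0 and 0.008 m and angle between basket_b's own z axis and vertical below 0.08 rad))) and linear speed of each of basket_a, basket_b, basket_c, tamper below 0.02 m/s); the robot touches nothing.
It fails at once if the tamper is forced: it presses on a basket with more than 40 N (contact force between tamper and basket_a above 40 N or contact force between tamper and basket_b above 40 N or contact force between tamper and basket_c above 40 N).
It fails at once if a bystander (cup, lids, jar) is moved by more than 25 mm (distance of any of espresso_cup, cup_lids, jam_jar from where it was at the start of the episode above 0.025 m).
It also fails if it takes over 72 s, if anything falls off the work surface, if the arm or the gripper's body presses on something with over 40 N, if the wrist force passes 120 N, or if a joint passes its speed limit or range.

ROBOT

A 6-joint arm with a two-finger parallel gripper is mounted at the origin on the work surface; the furniture and walls round the work are solid. World frame = base frame: x ahead of the robot, y to its left, z up, the work surface at z = 0. Lengths are in m, angles in degrees, forces in N, time in s.
With the tool pointing down it reaches from about 0.35 to 0.875 m from the base axis. Payload 4.2 kg.
Tool frame: the origin (TCP) lies on the front face of the gripper's body, between the roots of the fingers; the fingertips stand 70 mm ahead of it and the grasp point (between the pads) lies 51 mm ahead of it; z points along the fingers, y is the line along which they close (so a half turn about z gives the same grasp; the last joint's range is limited). The gripper opens to 87 mm and grips with 3 to 60 N. Pads are 19 mm wide; open, the fingers measure 117 mm over their backs; the gripper's body (75 mm by 190 mm) begins 51 mm behind the grasp point.
Start: joints at [83.801, 22.042, 0.453, 0, -68.411, -14.817], TCP at [0.224, 0.583, 0.292] pointing down, gripper open.
Joint ranges: [-179.83, 179.83], [-69.29, 118.12], [-61.27, 80.66], [-181.25, 117.63], [-171.15, -9.14], [-177.46, 177.46]. Speed limits (degrees/s): [159.86, 159.86, 180, 180, 180, 180].

INTERFACE

Orientations are given as a 3x3 rotation matrix whose columns are the frame's x, y, z axes.
In Python, from station import r gives the robot as it stands.
- The arm moves only by the shell command python3 -m pendant 'ROWS' [OPENING]. ROWS is JSON, a list of rows, each a list of 2 entries, a list of its own where there are three numbers: the shift along the tool's x, y, z in mm, then the turn, a rotation vector about the tool's x, y, z in rad. A call has 1 to 10 rows; each row is the pose to reach, as a shift and turn from the pose commanded when the call began, along the tool's axes at that moment; what a row does not reach only later rows make up. A row lasts 1/10 s, in which the tool goes at most 50 mm and 8.59 degrees, less where a joint would pass 70% of its speed; a pose out of reach is approached as far as the arm can. A call with a gripper value outside its range is refused whole. OPENING is the opening, from 0 (shut) to 1 (fully open), set as the call begins (- or left out, the last holds). The fingers move at their own pace and stop on an object; the grip force is fixed at half the most. Time passes only in rows, so rows that repeat a pose let the fingers close. It gives the time, the measured TCP pose, the force, the opening and the grip force at its end, in the units of the state.
- r.sense(): the state, without advancing time (a new reading comes with each control period).
- r.capture(name): name is "side" or "top"; returns a dict with "frame" (480x640x3 uint8, red, green, blue), "vertical_fov" (degrees; the focal length in pixels is half the picture's height over the tangent of half this angle, whatever the lens; pixels are square), "cx", "cy" (the principal point, pixels), "rvec" (rotation vector, rad) and "tvec" (3), from world to camera coordinates, as OpenCV has them. Camera axes: x right, y down, z forward; pixel columns grow to the right and rows downward; lengths in m; the calibration is good to about 2 mm. A picture is of the moment at which its call begins. There is no depth.
- r.finish_job(): hands the job in; it is judged then, once.
The state is a dict: "time_s": time; "joints": joint angles; "joint_velocities": joint speeds; "effort": joint torques, N m; "tcp_pos": TCP position; "ee_rot": TCP orientation; "wrist_force": force on the tool from outside, world axes, zero at the start; "moment": the same for the moment, N m; "gripper_width": opening from 0.0 (shut) to 1.0 (fully open); "gripper_force": force on a finger pad.
Only numpy, scipy, OpenCV 4.12 (cv2) and the standard library are available. Lean on these libraries where they do the work, as an engineer would, in place of code of your own. Each camera call takes 0.05 s, during which the arm holds its last target. There are 200 camera calls.

## Working session

There is one attempt and no reset: what is moved stays moved. The work goes in short steps, Python scripts to look and compute and a shell command to move; the robot and the scene stay as the last step left them, time stands still between calls to the robot, and variables do not carry over. Pictures are saved under pics/ and viewed, at most 13 in all, crops included, and the job is handed in when it is done.

```bash
mkdir -p pics
cat > h.py <<'E'
import numpy as np,cv2
from station import r
def cap(n,fn=None):
    c=r.capture(n); 
    if fn: cv2.imwrite('pics/'+fn,c['frame'][:,:,::-1])
    return c
def K(c):
    f=240/np.tan(np.radians(c['vertical_fov'])/2); return np.array([[f,0,c['cx']],[0,f,c['cy']],[0,0,1]])
def ray(c,u,v,z):
    R=cv2.Rodrigues(np.array(c['rvec'],float))[0]; t=np.array(c['tvec'],float)
    d=R.T@np.linalg.inv(K(c))@[u,v,1]; o=-R.T@t
    return o+d*(z-o[2])/d[2]
def proj(c,p):
    return cv2.projectPoints(np.array([p],float),np.array(c['rvec'],float),np.array(c['tvec'],float),K(c),None)[0].ravel()
E
python3 - <<'E'
from h import *
for n in('top','side'):
    c=cap(n,n+'0.png'); print(n,c['vertical_fov'],c['rvec'],c['tvec'],c['cx'],c['cy'])
    R=cv2.Rodrigues(np.array(c['rvec'],float))[0]; print(-R.T@np.array(c['tvec']))
s=r.sense(); print(s['tcp_pos'],np.round(s['ee_rot'],4),s['time_s'])
E
```

```text
top 48.17322436838039 [ 2.08201125 -2.1485288   0.22527493] [-0.02028959  0.45076249  1.19567806] 319.3800290043194 239.58908990205404
[ 0.1957855  -0.02293803  1.26269014]
side 53.999041820070005 [ 2.28134852 -0.53248907  0.25247549] [-0.39550041  0.14433043  0.82354776] 314.9748764132679 238.15746499635839
[ 0.11878739 -0.61798301  0.67784166]
[0.22395741 0.58305729 0.29124799] [[ 9.334e-01 -3.588e-01 -6.000e-04]
 [-3.588e-01 -9.334e-01 -1.900e-03]
 [ 1.000e-04  2.000e-03 -1.000e+00]] 0.1
```

View pics/top0.png

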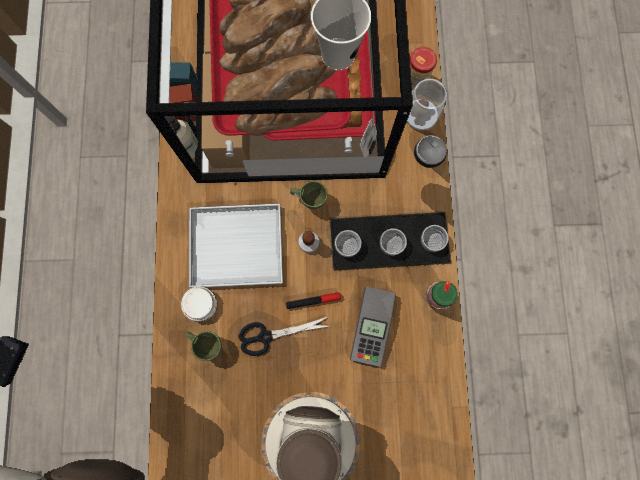

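View pics/side0.png

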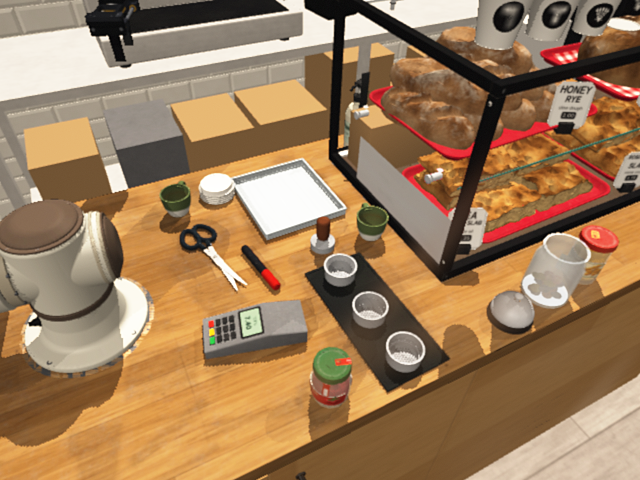

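The top view shows the tray around (236,246), the tamper at (308,241), baskets at about (348,243), (393,242) and (434,238), and cups at (314,194) and (205,345). The lids are at (198,304) and the jar at (442,294). Next I'll measure these from both views.

Run:
```python
from h import *
c=cap('top'); s=cap('side')
def corners(c,roi,fn,z):
    x0,y0,x1,y1=roi; f=c['frame'][y0:y1,x0:x1].astype(int); m=fn(f).astype(np.uint8)
    m=cv2.morphologyEx(m,cv2.MORPH_CLOSE,np.ones((25,25)))
    ct=max(cv2.findContours(m,0,2)[0],key=cv2.contourArea)
    rr=cv2.minAreaRect(ct); b=cv2.boxPoints(rr)+[x0,y0]
    P=np.array([ray(c,u,v,z) for u,v in b]); print(np.round(b),'\n',P.round(4)[:,:2],P.mean(0).round(4),rr[1]); 
    a=P[1]-P[0]; b2=P[2]-P[1]
    for e in(a,b2): print(' len',np.linalg.norm(e).round(4),'dir',np.degrees(np.arctan2(e[1],e[0])).round(2))
print('mat');corners(c,(325,205,460,275),lambda f:f.max(2)<60,.004)
print('tray');corners(c,(180,198,290,295),lambda f:(f.max(2)-f.min(2)<25)&(f.min(2)>110),.019)
vis=[]
for cam,name,guess in((c,'top',[(348,240),(393,240),(434,237)]),(s,'side',[(340,266),(370,307),(405,347)])):
    f=cam['frame'].astype(int); m=((f.max(2)-f.min(2)<30)&(f.min(2)>85)).astype(np.uint8)
    for u,v in guess:
        w=np.zeros_like(m); h=24; w[v-h:v+h,u-h:u+h]=m[v-h:v+h,u-h:u+h]
        w=cv2.morphologyEx(w,cv2.MORPH_CLOSE,np.ones((9,9)))
        ct=max(cv2.findContours(w,0,2)[0],key=cv2.contourArea)
        hull=cv2.convexHull(ct)[:,0]
        W=np.array([ray(cam,a,b,.034)[:2] for a,b in hull])
        print(name,(u,v),cv2.boundingRect(ct),'W bounds',W.min(0).round(4),W.max(0).round(4))
big=cv2.resize(c['frame'][190:275,285:465,::-1],None,fx=4.4,fy=4.4,interpolation=cv2.INTER_CUBIC)
cv2.imwrite('pics/t1.png',big)
big=cv2.resize(s['frame'][200:385,290:460,::-1],None,fx=3.2,fy=3.2,interpolation=cv2.INTER_CUBIC)
cv2.imwrite('pics/s1.png',big)
for u,v in[(314,194),(442,293),(198,304)]: print(ray(c,u,v,.06).round(3))
print('tamper top',ray(c,308,237,.072),'side',ray(s,323,221,.072))
```

```text
mat
[[325. 205.]
 [459. 205.]
 [459. 274.]
 [325. 274.]] 
 [[ 0.5442 -0.0512]
 [ 0.5341 -0.3767]
 [ 0.3654 -0.3623]
 [ 0.3754 -0.0455]] [ 0.4547 -0.2089  0.004 ] (69.0, 134.0)
 len 0.3256 dir -91.77
 len 0.1693 dir 175.13
tray
[[180. 294.]
 [180. 198.]
 [289. 198.]
 [289. 294.]] 
 [[0.3371 0.292 ]
 [0.5682 0.2969]
 [0.5601 0.0351]
 [0.3291 0.0397]] [0.4486 0.1659 0.019 ] (108.99998474121094, 95.99998474121094)
 len 0.2312 dir 1.22
 len 0.262 dir -91.77
top (348, 240) (335, 230, 27, 27) W bounds [ 0.4115 -0.1317] [ 0.4737 -0.0705]
top (393, 240) (380, 228, 27, 27) W bounds [ 0.4128 -0.2372] [ 0.4751 -0.1756]
top (434, 237) (421, 213, 37, 48) W bounds [ 0.3942 -0.3618] [ 0.5069 -0.272 ]
side (340, 266) (316, 242, 42, 44) W bounds [ 0.4043 -0.1487] [ 0.4757 -0.0263]
side (370, 307) (352, 291, 37, 37) W bounds [ 0.405  -0.2507] [ 0.4766 -0.1754]
side (405, 347) (386, 331, 40, 40) W bounds [ 0.4106 -0.3449] [ 0.4823 -0.2735]
[ 0.556 -0.025  0.06 ]
[ 0.316 -0.305  0.06 ]
[0.309 0.241 0.06 ]
tamper top [ 0.4514077  -0.00860369  0.072     ] side [ 0.45156867 -0.0145276   0.072     ]
```

View pics/t1.png

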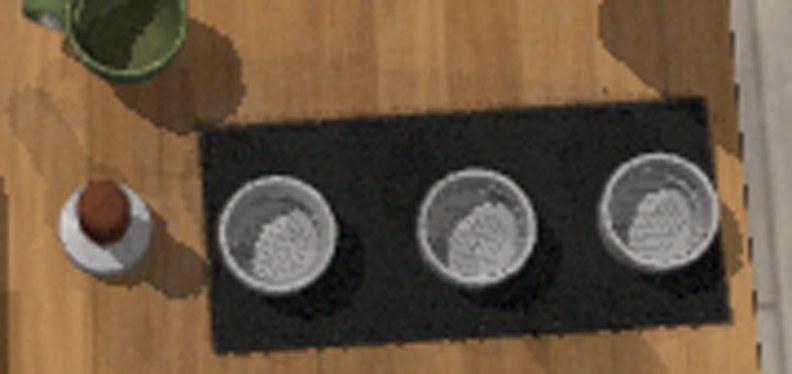

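View pics/s1.png

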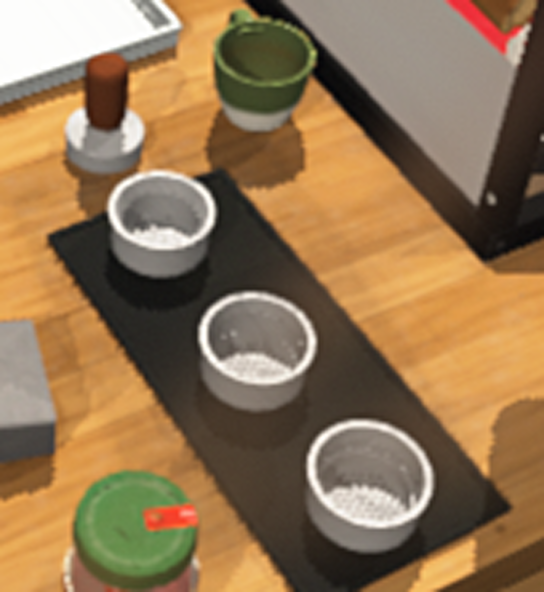

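The crops show the rim centres at t1 (277,235), (477,228), (659,212) and s1 (161,209), (257,337), (369,467). The tamper foot is at t1 (104,230), and mat corners are visible.

Run:
```python
from h import *
c=cap('top'); s=cap('side')
T=lambda x,y:(285+(x+.5)/4.4-.5,190+(y+.5)/4.4-.5)
S=lambda x,y:(290+(x+.5)/3.2-.5,200+(y+.5)/3.2-.5)
for a,b in(((277,235),(161.5,209)),((477,228),(257.5,338)),((659,212),(369.5,467))):
    print('basket',ray(c,*T(*a),.034).round(4),ray(s,*S(*b),.034).round(4))
print('foot',ray(c,*T(104.5,229),.017).round(4),ray(s,*S(105,133),.017).round(4),'handle top',ray(c,*T(103,203),.072).round(4),ray(s,*S(107,63),.072).round(4))
m=np.array([ray(c,*T(*p),.004)[:2] for p in((199,127),(705,97),(731,322),(214,354))]);print('mat',m.round(4),m.mean(0))
e=m[0]-m[1]+m[3]-m[2];print('ydir',np.degrees(np.arctan2(e[1],e[0])))
t=np.array([ray(c,*p,.019)[:2] for p in((190,206),(280.5,205),(284,287),(189,288))]);print('tray',t.round(4),t.mean(0))
# rim fit from image: bright ring, per basket
for cam,z,g in((c,.034,[T(277,235),T(477,228),T(659,212)]),(s,.034,[S(161.5,209),S(257.5,338),S(369.5,467)])):
    f=cam['frame'].astype(int)
    for u,v in g:
        m=((f.max(2)-f.min(2)<25)&(f.min(2)>120)).astype(np.uint8)
        n,l,st,ce=cv2.connectedComponentsWithStats(m); pts=np.argwhere((np.hypot(*(np.indices(m.shape)-np.array([v,u])[:,None,None]))<26)&(m>0))[:,::-1]
        W=np.array([ray(cam,a,b,z)[:2] for a,b in pts]); ce=ray(cam,u,v,z)[:2]
        for _ in range(5):   # ring between 27.5 and 31 mm, algebraic circle fit
            d=np.hypot(*(W-ce).T); Q=W[(d>.025)&(d<.034)]
            x=np.linalg.lstsq(np.c_[2*Q,np.ones(len(Q))],(Q**2).sum(1),rcond=None)[0]; ce=x[:2]
        print('ring',ce.round(4),'r',np.sqrt(x[2]+ce@ce).round(4),len(Q))
```

```text
basket [ 0.4423 -0.1001  0.034 ] [ 0.444  -0.1015  0.034 ]
basket [ 0.4428 -0.2065  0.034 ] [ 0.4444 -0.2081  0.034 ]
basket [ 0.4485 -0.3038  0.034 ] [ 0.4521 -0.3029  0.034 ]
foot [ 0.4519 -0.0085  0.017 ] [ 0.4523 -0.0143  0.017 ] handle top [ 0.4543 -0.0087  0.072 ] [ 0.454  -0.0103  0.072 ]
mat [[ 0.5101 -0.0618]
 [ 0.5185 -0.3409]
 [ 0.3928 -0.345 ]
 [ 0.3841 -0.0653]] [ 0.45137216 -0.20325273]
ydir 91.74824337490577
tray [[0.5475 0.2726]
 [0.5433 0.0558]
 [0.3458 0.051 ]
 [0.3504 0.2714]] [0.44673891 0.16271089]
ring [ 0.4439 -0.0995] r 0.0284 155
ring [ 0.4446 -0.2062] r 0.0288 128
ring [ 0.4505 -0.3043] r 0.0288 134
ring [ 0.4434 -0.1026] r 0.0286 238
ring [ 0.4444 -0.2072] r 0.0292 296
ring [ 0.4503 -0.3051] r 0.029 361
```

```bash
python3 -m pendant '[[[427,472,60],[0,0,1.204]],[[427,472,60],[0,0,1.204]],[[427,472,60],[0,0,1.204]],[[427,472,60],[0,0,1.204]],[[427,472,60],[0,0,1.204]],[[427,472,60],[0,0,1.204]],[[427,472,60],[0,0,1.204]],[[427,472,60],[0,0,1.204]],[[427,472,60],[0,0,1.204]],[[427,472,60],[0,0,1.204]]]' 0.65
python3 - <<'E'
from h import *
s=r.sense(); print(s['tcp_pos'],np.round(s['ee_rot'],4),s['joints'],s['time_s'])
E
```

```text
time_s: 1.3
tcp_pos: [0.4037, 0.1172, 0.2457]
ee_rot: [[0.001, -1.0, 0.001], [-1.0, -0.001, 0.001], [-0.001, -0.001, -1.0]]
wrist_force: [0.4, 1.2, -0.3]
gripper_width: 0.646
gripper_force: 0.0
[0.40374514 0.11721015 0.24566234] [[ 7.0e-04 -1.0e+00  1.2e-03]
 [-1.0e+00 -7.0e-04  8.0e-04]
 [-8.0e-04 -1.2e-03 -1.0e+00]] [ 3.85324608e+01  4.32959563e+00 -3.05955206e+01  8.26278217e-03
 -5.49889983e+01 -3.84986010e+01] 1.3
```

```bash
python3 -m pendant '[[[128,-50,20],[0,0,0]],[[128,-50,20],[0,0,0]],[[128,-50,20],[0,0,0]],[[128,-50,20],[0,0,0]],[[128,-50,20],[0,0,0]]]'
python3 - <<'E'
from h import *
c=cap('top');s=cap('side')
a=c['frame'][180:300,250:470,::-1];b=s['frame'][180:380,270:470,::-1]
cv2.imwrite('pics/p2.png',np.hstack([cv2.resize(a,(400,218)),cv2.resize(b,(400,400))[:218]]) if 0 else np.vstack([cv2.resize(a,(600,327)),cv2.resize(b[:90],(600,270))]))
E
```

```text
time_s: 1.8
tcp_pos: [0.4535, -0.0098, 0.2251]
ee_rot: [[-0.003, -1.0, -0.001], [-1.0, 0.003, -0.0], [0.0, 0.001, -1.0]]
wrist_force: [-0.3, 0.1, 0.8]
gripper_width: 0.65
gripper_force: 0.0
```

View pics/p2.png

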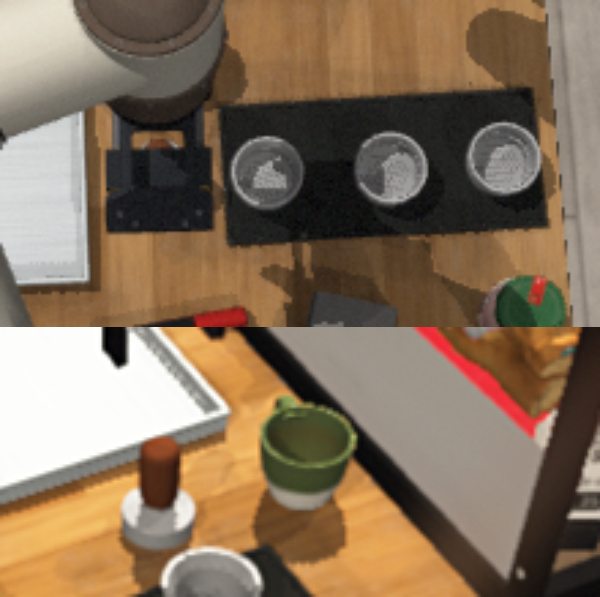

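```bash
python3 -m pendant '[[[1,0,40],[0,0,0]],[[1,0,80],[0,0,0]],[[1,0,119],[0,0,0]],[[1,0,119],[0,0,0]],[[1,0,119],[0,0,0]]]'; python3 -m pendant '[[[0,0,0],[0,0,0]],[[0,0,0],[0,0,0]],[[0,0,0],[0,0,0]],[[0,0,0],[0,0,0]],[[0,0,0],[0,0,0]],[[0,0,0],[0,0,0]]]' 0.15;  python3 -m pendant '[[[0,0,-20],[0,0,0]],[[0,0,-40],[0,0,0]],[[0,0,-60],[0,0,0]],[[0,0,-60],[0,0,0]],[[0,0,-60],[0,0,0]],[[0,0,-60],[0,0,0]]]'
python3 - <<'E'
from h import *
c=cap('top');s=cap('side')
a=c['frame'][180:300,250:470,::-1];b=s['frame'][160:320,270:430,::-1]
cv2.imwrite('pics/p3.png',cv2.resize(b,(500,500)))
E
```

```text
time_s: 2.4
tcp_pos: [0.4539, -0.0089, 0.1069]
ee_rot: [[0.003, -1.0, -0.0], [-1.0, -0.003, -0.001], [0.001, 0.0, -1.0]]
wrist_force: [-0.1, -0.2, 0.7]
gripper_width: 0.649
gripper_force: 0.0
time_s: 3.0
tcp_pos: [0.4546, -0.0098, 0.1071]
ee_rot: [[0.001, -1.0, 0.003], [-1.0, -0.0, 0.0], [-0.0, -0.003, -1.0]]
wrist_force: [2.2, 0.8, 4.5]
gripper_width: 0.314
gripper_force: 30.0
time_s: 3.6
tcp_pos: [0.4522, -0.0103, 0.1648]
ee_rot: [[-0.001, -1.0, -0.004], [-1.0, 0.001, -0.001], [0.001, 0.004, -1.0]]
wrist_force: [0.4, -0.6, -3.5]
gripper_width: 0.309
gripper_force: 30.0
```

View pics/p3.png

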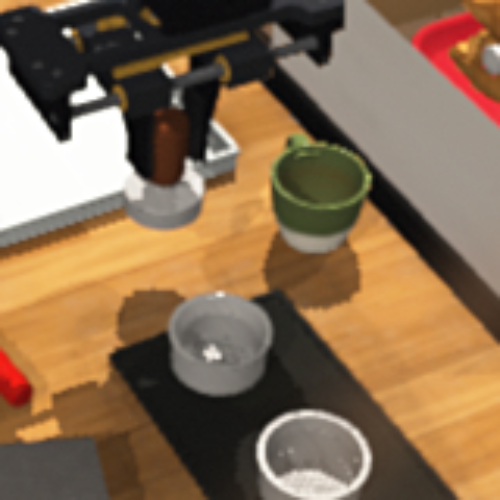

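The side view shows the tamper lifted upright by its handle. It's now over to basket 1.

```bash
python3 -m pendant '[[[40,5,0],[0,0,0]],[[80,10,0],[0,0,0]],[[91,10,0],[0,0,0]],[[91,10,0],[0,0,0]],[[91,10,8],[0,0,0]],[[91,10,18],[0,0,0]],[[91,10,22],[0,0,0]],[[91,10,22],[0,0,0]],[[91,10,22],[0,0,0]]]';python3 -m pendant '[[[0,0,1],[0,0,0]],[[0,0,2],[0,0,0]],[[0,0,3],[0,0,0]],[[0,0,4],[0,0,0]],[[0,0,5],[0,0,0]],[[0,0,5],[0,0,0]]]'
```

```text
time_s: 4.6
tcp_pos: [0.4436, -0.1005, 0.1441]
ee_rot: [[0.001, -1.0, -0.0], [-1.0, -0.001, -0.0], [0.0, 0.0, -1.0]]
wrist_force: [1.1, -0.3, -3.1]
gripper_width: 0.316
gripper_force: 30.0
time_s: 5.2
tcp_pos: [0.4434, -0.101, 0.1392]
ee_rot: [[-0.0, -1.0, -0.0], [-1.0, 0.0, -0.0], [0.0, 0.0, -1.0]]
wrist_force: [-0.4, -0.3, -3.2]
gripper_width: 0.314
gripper_force: 30.0
```

No contact at the rim, so the tamper is in the mouth. Continuing down gently.

```bash
python3 -m pendant '[[[0,0,1],[0,0,0]],[[0,0,2],[0,0,0]],[[0,0,3],[0,0,0]],[[0,0,4],[0,0,0]],[[0,0,5],[0,0,0]],[[0,0,5],[0,0,0]]]'; python3 -m pendant '[[[0,0,1],[0,0,0]],[[0,0,2],[0,0,0]],[[0,0,3],[0,0,0]],[[0,0,3],[0,0,0]]]'
python3 - <<'E'
from h import *
s=r.sense();print(s['moment'],s['wrist_force'])
E
```

```text
time_s: 5.8
tcp_pos: [0.4434, -0.1009, 0.1342]
ee_rot: [[-0.0, -1.0, -0.0], [-1.0, 0.0, -0.0], [0.0, 0.0, -1.0]]
wrist_force: [-0.0, 0.6, -3.2]
gripper_width: 0.315
gripper_force: 30.0
time_s: 6.2
tcp_pos: [0.4437, -0.101, 0.1319]
ee_rot: [[0.0, -1.0, 0.0], [-1.0, -0.0, -0.0], [0.0, -0.0, -1.0]]
wrist_force: [-0.8, 0.8, 3.9]
gripper_width: 0.312
gripper_force: 30.0
[0.32650294 0.56700726 0.01409686] [-0.79908678  0.80600206  3.91225188]
```

Stopped at 21 mm, the first ledge, so it's either a real stop or off centre. I'll search sideways lightly.

```bash
g(){ grep -E 'tcp|wrist'; }
python3 -m pendant '[[[0.6,0,0.3],[0,0,0]],[[1.2,0,0.3],[0,0,0]],[[1.2,0,0.3],[0,0,0]]]'|g
python3 -m pendant '[[[0,0.6,0],[0,0,0]],[[0,1.2,0],[0,0,0]],[[0,1.2,0],[0,0,0]]]'|g
python3 -m pendant '[[[-0.6,0,0],[0,0,0]],[[-1.2,0,0],[0,0,0]],[[-1.2,0,0],[0,0,0]]]'|g
python3 -m pendant '[[[-0.6,0,0],[0,0,0]],[[-1.2,0,0],[0,0,0]],[[-1.2,0,0],[0,0,0]]]'|g
python3 -m pendant '[[[0,-0.6,0],[0,0,0]],[[0,-1.2,0],[0,0,0]],[[0,-1.2,0],[0,0,0]]]'|g
```

```text
tcp_pos: [0.4439, -0.1018, 0.1319]
wrist_force: [-1.7, 3.8, 7.1]
tcp_pos: [0.4434, -0.1018, 0.132]
wrist_force: [-0.5, 4.2, 5.7]
tcp_pos: [0.4435, -0.1009, 0.132]
wrist_force: [0.2, 0.3, 5.3]
tcp_pos: [0.4435, -0.1002, 0.132]
wrist_force: [0.4, -3.2, 4.8]
tcp_pos: [0.4438, -0.1004, 0.1319]
wrist_force: [-1.1, -2.0, 7.5]
```

```bash
g(){ grep -E 'tcp|wrist'; }
python3 -m pendant '[[[0,0,-2],[0,0,0]],[[-1,0,-2],[0,0,0]],[[-2,0,-2],[0,0,0]],[[-3,0,-2],[0,0,0]],[[-4,0,-2],[0,0,0]],[[-4,0,-2],[0,0,0]],[[-2.5,0,-2],[0,0,0]],[[-1.5,0,-2],[0,0,0]],[[-1.5,0,-2],[0,0,0]]]'|g
python3 -m pendant '[[[0,-1,0],[0,0,0]],[[0,-2,0],[0,0,0]],[[0,-3,0],[0,0,0]],[[0,-4,0],[0,0,0]],[[0,-5,0],[0,0,0]],[[0,-5,0],[0,0,0]],[[0,-4,0],[0,0,0]],[[0,-2.5,0],[0,0,0]],[[0,-2.5,0],[0,0,0]]]'|g
python3 -m pendant '[[[-1.5,0,0],[0,0,0]],[[-2.5,0,0],[0,0,0]],[[-3.5,0,0],[0,0,0]],[[-3.5,0,0],[0,0,0]],[[-2.5,0,0],[0,0,0]],[[-1,0,0],[0,0,0]],[[-1,0,0],[0,0,0]],[[-1,0,1],[0,0,0]],[[-1,0,2],[0,0,0]],[[-1,0,2],[0,0,0]]]'|g
```

```text
tcp_pos: [0.4434, -0.0983, 0.133]
wrist_force: [-0.4, 0.8, -3.7]
tcp_pos: [0.4463, -0.0982, 0.1331]
wrist_force: [-0.3, 0.1, -2.8]
tcp_pos: [0.4462, -0.0971, 0.1322]
wrist_force: [-3.6, 2.9, 7.9]
```

```bash
g(){ grep -E 'tcp|wrist'; }
python3 -m pendant '[[[0,0,-1.5],[0,0,0]],[[-0.5,0.6,-1.5],[0,0,0]],[[-0.5,0.6,-1.5],[0,0,0]],[[-0.5,0.6,-0.5],[0,0,0]],[[-0.5,0.6,0],[0,0,0]],[[-0.5,0.6,0],[0,0,0]]]'|g
python3 -m pendant '[[[0,0,-1.5],[0,0,0]],[[-0.5,0.6,-1.5],[0,0,0]],[[-0.5,0.6,-1.5],[0,0,0]],[[-0.5,0.6,-0.5],[0,0,0]],[[-0.5,0.6,0],[0,0,0]],[[-0.5,0.6,0],[0,0,0]]]'|g
python3 -m pendant '[[[0,0,-1.5],[0,0,0]],[[1,0,-1.5],[0,0,0]],[[1,0,-1.5],[0,0,0]],[[1,0,-0.5],[0,0,0]],[[1,0,0],[0,0,0]],[[1,0,0],[0,0,0]]]'|g
python3 -m pendant '[[[0,0,-1.5],[0,0,0]],[[0,-1.2,-1.5],[0,0,0]],[[0,-1.2,-1.5],[0,0,0]],[[0,-1.2,-0.5],[0,0,0]],[[0,-1.2,0],[0,0,0]],[[0,-1.2,0],[0,0,0]]]'|g
```

```text
tcp_pos: [0.4457, -0.0966, 0.132]
wrist_force: [-1.2, 1.9, 6.9]
tcp_pos: [0.4452, -0.0962, 0.1319]
wrist_force: [-2.2, 1.6, 7.5]
tcp_pos: [0.445, -0.097, 0.132]
wrist_force: [-3.3, 5.0, 9.4]
tcp_pos: [0.4455, -0.0972, 0.1319]
wrist_force: [-5.1, 5.0, 12.5]
```

Basket 1 stops it at the first ledge wherever it's shifted. Trying basket 2.

```bash
g(){ grep -E 'tcp|wrist'; }
python3 -m pendant '[[[0,0,-10],[0,0,0]],[[0,0,-24],[0,0,0]],[[0,0,-30],[0,0,0]],[[40,0,-30],[0,0,0]],[[80,1,-30],[0,0,0]],[[110,1,-30],[0,0,0]],[[110,1,-30],[0,0,0]],[[110,1,-22],[0,0,0]],[[110,1,-14],[0,0,0]],[[110,1,-14],[0,0,0]]]'|g
python3 -m pendant '[[[0,0,2],[0,0,0]],[[0,0,4],[0,0,0]],[[0,0,5],[0,0,0]],[[0,0,6],[0,0,0]],[[0,0,7],[0,0,0]],[[0,0,7],[0,0,0]]]'|g
```

```text
tcp_pos: [0.4438, -0.2063, 0.1433]
wrist_force: [0.6, 0.0, -3.9]
tcp_pos: [0.4453, -0.2074, 0.1386]
wrist_force: [-0.4, -0.8, 0.1]
```

```bash
g(){ grep -E 'tcp|wrist'; }
python3 -m pendant '[[[0,0,-2],[0,0,0]],[[0.5,-1.5,-2],[0,0,0]],[[0.5,-1.5,-2],[0,0,0]],[[0.5,-1.5,-1],[0,0,0]],[[0.5,-1.5,0],[0,0,0]],[[0.5,-1.5,0],[0,0,0]]]'|g
python3 -m pendant '[[[0,0,0.5],[0,0,0]],[[0,0,1],[0,0,0]],[[0,0,2],[0,0,0]],[[0,0,2],[0,0,0]]]'|g
```

```text
tcp_pos: [0.4463, -0.2078, 0.1377]
wrist_force: [0.3, -0.2, -3.1]
tcp_pos: [0.4464, -0.2078, 0.1359]
wrist_force: [-0.3, 0.3, -3.4]
```

Now free in the mouth. Down to the ledge.

```bash
g(){ grep -E 'tcp|wrist'; }
python3 -m pendant '[[[0,0,1],[0,0,0]],[[0,0,2],[0,0,0]],[[0,0,3],[0,0,0]],[[0,0,3],[0,0,0]]]'|g
python3 -m pendant '[[[0,0,0.7],[0,0,0]],[[0,0,1.4],[0,0,0]],[[0,0,1.4],[0,0,0]]]'|g
```

```text
tcp_pos: [0.4464, -0.2077, 0.1329]
wrist_force: [-0.3, -0.5, -3.0]
tcp_pos: [0.4464, -0.2077, 0.1315]
wrist_force: [-0.2, -0.1, -2.9]
```

```bash
g(){ grep -E 'tcp|wrist'; }
python3 -m pendant '[[[0,0,0.7],[0,0,0]],[[0,0,1.4],[0,0,0]],[[0,0,2],[0,0,0]],[[0,0,2],[0,0,0]]]'|g
python3 -m pendant '[[[0,0,0.7],[0,0,0]],[[0,0,1.4],[0,0,0]],[[0,0,2],[0,0,0]],[[0,0,2],[0,0,0]]]'|g
```

```text
tcp_pos: [0.4468, -0.208, 0.1306]
wrist_force: [-1.8, -0.0, 5.6]
tcp_pos: [0.4472, -0.2084, 0.1299]
wrist_force: [-3.6, -1.7, 12.8]
```

```bash
g(){ grep -E 'tcp|wrist'; }
python3 -m pendant '[[[0,0,-3],[0,0,0]],[[0.6,-0.8,-3],[0,0,0]],[[0.6,-0.8,-3],[0,0,0]],[[0.6,-0.8,-2],[0,0,0]],[[0.6,-0.8,-1],[0,0,0]],[[0.6,-0.8,-1],[0,0,0]]]'|g
python3 -m pendant '[[[0,0,0.7],[0,0,0]],[[0,0,1.4],[0,0,0]],[[0,0,1.4],[0,0,0]]]'|g
```

```text
tcp_pos: [0.4477, -0.2087, 0.1298]
wrist_force: [-2.7, -0.4, 11.1]
tcp_pos: [0.4474, -0.2084, 0.127]
wrist_force: [-0.1, -0.0, -2.9]
```

It dropped past the first ledge into the bore. Continuing.

```bash
g(){ grep -E 'tcp|wrist'; }
python3 -m pendant '[[[0,0,0.7],[0,0,0]],[[0,0,1.4],[0,0,0]],[[0,0,2],[0,0,0]],[[0,0,2],[0,0,0]]]'|g
python3 -m pendant '[[[0,0,0.7],[0,0,0]],[[0,0,1.4],[0,0,0]],[[0,0,2.2],[0,0,0]],[[0,0,2.2],[0,0,0]]]'|g
```

```text
tcp_pos: [0.4472, -0.2083, 0.1248]
wrist_force: [-0.6, -0.5, -3.6]
tcp_pos: [0.4472, -0.2083, 0.1229]
wrist_force: [-0.3, -0.2, -3.4]
```

```bash
g(){ grep -E 'tcp|wrist'; }
python3 -m pendant '[[[0,0,0.7],[0,0,0]],[[0,0,1.4],[0,0,0]],[[0,0,2],[0,0,0]],[[0,0,2],[0,0,0]]]'|g
python3 -m pendant '[[[0,0,0.7],[0,0,0]],[[0,0,1.4],[0,0,0]],[[0,0,2.2],[0,0,0]],[[0,0,2.2],[0,0,0]]]'|g
```

```text
tcp_pos: [0.4472, -0.2083, 0.1209]
wrist_force: [-0.2, -0.1, -3.2]
tcp_pos: [0.4472, -0.2083, 0.1187]
wrist_force: [0.7, 0.6, -4.8]
```

Past the second ledge, so basket 2 is the one. Down to the floor.

```bash
g(){ grep -E 'tcp|wrist'; }
python3 -m pendant '[[[0,0,1],[0,0,0]],[[0,0,2],[0,0,0]],[[0,0,3],[0,0,0]],[[0,0,3],[0,0,0]]]'|g
python3 -m pendant '[[[0,0,0.5],[0,0,0]],[[0,0,1],[0,0,0]],[[0,0,1.5],[0,0,0]],[[0,0,1.5],[0,0,0]]]'|g
```

```text
tcp_pos: [0.4472, -0.2083, 0.1157]
wrist_force: [-0.4, -0.5, -2.9]
tcp_pos: [0.4474, -0.2082, 0.1152]
wrist_force: [-1.8, 2.3, 5.2]
```

Contact at the floor, about 8 N. Releasing and lifting off, then looking.

```bash
python3 -m pendant '[[[0,0,0],[0,0,0]],[[0,0,0],[0,0,0]],[[0,0,0],[0,0,0]],[[0,0,-30],[0,0,0]],[[0,0,-60],[0,0,0]],[[-45,0,-70],[0,0,0]],[[-90,0,-70],[0,0,0]],[[-111,1,-70],[0,0,0]],[[-111,1,-70],[0,0,0]],[[-111,1,-70],[0,0,0]]]' 0.65
python3 - <<'E'
from h import *
c=cap('top');s=cap('side')
a=c['frame'][190:290,300:470,::-1];b=s['frame'][220:390,290:460,::-1]
cv2.imwrite('pics/p4.png',np.hstack([cv2.resize(b,(400,400)),cv2.resize(a,(400,235)) if 0 else np.vstack([cv2.resize(a,(400,235)),np.zeros((165,400,3),np.uint8)])]))
E
```

```text
time_s: 21.3
tcp_pos: [0.4464, -0.0971, 0.1844]
ee_rot: [[0.001, -1.0, 0.0], [-1.0, -0.001, -0.0], [0.0, -0.0, -1.0]]
wrist_force: [-0.9, 0.6, -0.9]
gripper_width: 0.651
gripper_force: 0.0
```

View pics/p4.png

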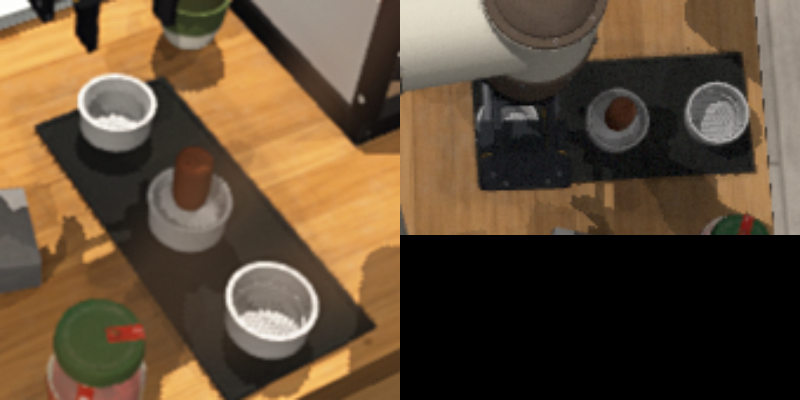

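The tamper stands upright and deep in the middle basket, with the other two undisturbed. Now gripping basket 1.

```bash
python3 -m pendant '[[[1,0,15],[0,0,0]],[[1,0,30],[0,0,0]],[[1,0,40],[0,0,0]],[[1,0,40],[0,0,0]],[[1,0,70],[0,0,0]],[[1,0,97],[0,0,0]],[[1,0,98],[0,0,0]],[[1,0,98],[0,0,0]]]' 1; python3 -m pendant '[[[0,0,0],[0,0,0]],[[0,0,0],[0,0,0]],[[0,0,0],[0,0,0]],[[0,0,0],[0,0,0]],[[0,0,0],[0,0,0]],[[0,0,0],[0,0,0]]]' 0.5; python3 -m pendant '[[[0,0,-15],[0,0,0]],[[0,0,-30],[0,0,0]],[[0,0,-30],[0,0,0]],[[0,0,-30],[0,0,0]]]'
python3 - <<'E'
from h import *
c=cap('top');s=cap('side')
b=s['frame'][160:330,270:440,::-1]
cv2.imwrite('pics/p5.png',cv2.resize(b,(450,450)))
E
```

```text
time_s: 22.2
tcp_pos: [0.4467, -0.0986, 0.0867]
ee_rot: [[0.0, -1.0, -0.0], [-1.0, -0.0, -0.0], [0.0, 0.0, -1.0]]
wrist_force: [0.3, -0.2, 1.3]
gripper_width: 1.0
gripper_force: 0.0
time_s: 22.8
tcp_pos: [0.4464, -0.0983, 0.0869]
ee_rot: [[0.0, -1.0, 0.001], [-1.0, -0.0, -0.0], [0.0, -0.001, -1.0]]
wrist_force: [-1.5, 0.3, 5.7]
gripper_width: 0.695
gripper_force: 30.0
time_s: 23.2
tcp_pos: [0.446, -0.0983, 0.1161]
ee_rot: [[-0.0, -1.0, 0.0], [-1.0, 0.0, 0.0], [-0.0, -0.0, -1.0]]
wrist_force: [-0.2, -0.5, -1.0]
gripper_width: 0.694
gripper_force: 30.0
```

View pics/p5.png

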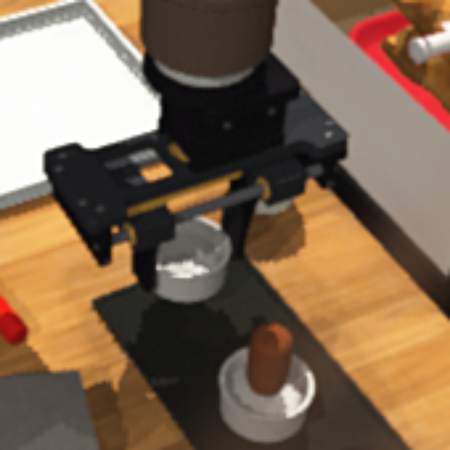

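Basket 1 is held level. Carrying it to the tray's far half.

```bash
python3 -m pendant '[[[-20,0,-35],[0,0,0]],[[-60,0,-40],[0,0,0]],[[-110,0,-40],[0,0,0]],[[-160,0,-40],[0,0,0]],[[-210,0,-40],[0,0,0]],[[-260,0,-40],[0,0,0]],[[-300,0,-40],[0,0,0]],[[-311,0,-40],[0,0,0]],[[-311,0,-40],[0,0,0]],[[-311,0,-10],[0,0,0]]]'; python3 -m pendant '[[[0,0,20],[0,0,0]],[[0,0,30],[0,0,0]],[[0,0,36],[0,0,0]],[[0,0,39],[0,0,0]],[[0,0,39],[0,0,0]],[[0,0,39],[0,0,0]]]'
```

```text
time_s: 24.3
tcp_pos: [0.4478, 0.2135, 0.1284]
ee_rot: [[0.001, -1.0, 0.005], [-1.0, -0.001, 0.004], [-0.004, -0.005, -1.0]]
wrist_force: [-0.2, 0.4, -3.2]
gripper_width: 0.696
gripper_force: 30.0
time_s: 24.9
tcp_pos: [0.4467, 0.2128, 0.088]
ee_rot: [[-0.0, -1.0, 0.001], [-1.0, 0.0, 0.001], [-0.001, -0.001, -1.0]]
wrist_force: [-0.6, 0.2, -1.8]
gripper_width: 0.697
gripper_force: 30.0
```

```bash
python3 -m pendant '[[[0,0,1],[0,0,0]],[[0,0,1.5],[0,0,0]],[[0,0,1.5],[0,0,0]]]';  python3 -m pendant '[[[0,0,0],[0,0,0]],[[0,0,0],[0,0,0]],[[0,0,0],[0,0,0]],[[0,0,0],[0,0,0]],[[0,0,-15],[0,0,0]],[[0,0,-50],[0,0,0]],[[0,0,-95],[0,0,0]],[[0,0,-110],[0,0,0]],[[50,0,-110],[0,0,0]],[[100,0,-110],[0,0,0]]]' 1; python3 -m pendant '[[[417,-4,0],[0,0,0]],[[417,-4,0],[0,0,0]],[[417,-4,0],[0,0,0]],[[417,-4,0],[0,0,0]],[[417,-4,0],[0,0,0]],[[417,-4,0],[0,0,0]],[[417,-4,0],[0,0,0]],[[417,-4,0],[0,0,0]],[[417,-4,0],[0,0,0]],[[417,-4,0],[0,0,0]]]'
python3 - <<'E'
from h import *
c=cap('top');s=cap('side')
a=c['frame'][195:300,180:460,::-1];b=s['frame'][150:390,200:460,::-1]
cv2.imwrite('pics/p6.png',np.vstack([cv2.resize(a,(600,225)),cv2.resize(b[:140],(600,323))]))
E
```

```text
time_s: 25.2
tcp_pos: [0.4463, 0.2128, 0.0861]
ee_rot: [[0.0, -1.0, 0.0], [-1.0, -0.0, 0.0], [-0.0, -0.0, -1.0]]
wrist_force: [0.7, 0.2, 0.3]
gripper_width: 0.691
gripper_force: 30.0
time_s: 26.2
tcp_pos: [0.4464, 0.1126, 0.1967]
ee_rot: [[0.003, -1.0, 0.002], [-1.0, -0.003, 0.001], [-0.001, -0.002, -1.0]]
wrist_force: [0.3, -0.5, -0.2]
gripper_width: 0.997
gripper_force: 0.0
time_s: 27.2
tcp_pos: [0.4498, -0.3067, 0.1953]
ee_rot: [[-0.004, -1.0, -0.0], [-1.0, 0.004, -0.0], [0.0, 0.0, -1.0]]
wrist_force: [0.2, 0.6, 0.1]
gripper_width: 1.0
gripper_force: 0.0
```

View pics/p6.png

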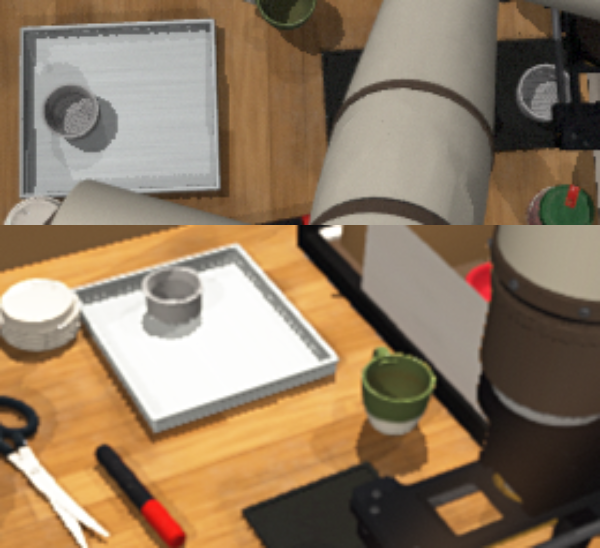

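Basket 1 stands upright in the tray's far half. Descending on basket 3.

```bash
python3 -m pendant '[[[-1,0,0],[0,0,0]],[[-1,0,40],[0,0,0]],[[-1,0,75],[0,0,0]],[[-1,0,100],[0,0,0]],[[-1,0,109],[0,0,0]],[[-1,0,109],[0,0,0]],[[-1,0,109],[0,0,0]]]'; python3 -m pendant '[[[0,0,0],[0,0,0]],[[0,0,0],[0,0,0]],[[0,0,0],[0,0,0]],[[0,0,0],[0,0,0]],[[0,0,0],[0,0,0]],[[0,0,0],[0,0,0]]]' 0.5; python3 -m pendant '[[[0,0,-30],[0,0,0]],[[0,0,-70],[0,0,0]],[[0,0,-115],[0,0,0]],[[0,0,-115],[0,0,0]],[[0,0,-115],[0,0,0]]]'
python3 - <<'E'
from h import *
s=cap('side')
b=s['frame'][180:370,280:470,::-1]
cv2.imwrite('pics/p7.png',cv2.resize(b,(450,450)))
E
```

```text
time_s: 28.0
tcp_pos: [0.4513, -0.3031, 0.0881]
ee_rot: [[0.001, -1.0, 0.002], [-1.0, -0.001, -0.001], [0.001, -0.002, -1.0]]
wrist_force: [0.1, -0.4, 0.3]
gripper_width: 1.002
gripper_force: 0.0
time_s: 28.6
tcp_pos: [0.4505, -0.3035, 0.0873]
ee_rot: [[0.0, -1.0, 0.001], [-1.0, -0.0, -0.0], [0.0, -0.001, -1.0]]
wrist_force: [-1.0, 0.1, 3.7]
gripper_width: 0.699
gripper_force: 30.0
time_s: 29.1
tcp_pos: [0.4503, -0.3032, 0.2026]
ee_rot: [[-0.0, -1.0, 0.002], [-1.0, 0.0, -0.0], [0.0, -0.002, -1.0]]
wrist_force: [-0.2, -0.1, -0.6]
gripper_width: 0.697
gripper_force: 30.0
```

View pics/p7.png

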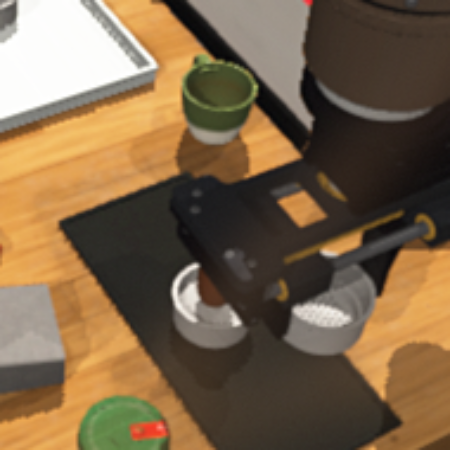

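Basket 3 is held. Carrying it high over the tamper to the tray's near half.

```bash
python3 -m pendant '[[[-418,4,0],[0,0,0]],[[-418,4,0],[0,0,0]],[[-418,4,0],[0,0,0]],[[-418,4,0],[0,0,0]],[[-418,4,0],[0,0,0]],[[-418,4,0],[0,0,0]],[[-418,4,0],[0,0,0]],[[-418,4,0],[0,0,0]],[[-418,4,0],[0,0,0]],[[-418,4,0],[0,0,0]]]'; python3 -m pendant '[[[0,0,0],[0,0,0]],[[0,0,40],[0,0,0]],[[0,0,80],[0,0,0]],[[0,0,100],[0,0,0]],[[0,0,110],[0,0,0]],[[0,0,114],[0,0,0]],[[0,0,115],[0,0,0]],[[0,0,115],[0,0,0]]]'
```

```text
time_s: 30.15
tcp_pos: [0.4456, 0.1166, 0.2002]
ee_rot: [[0.004, -1.0, -0.003], [-1.0, -0.004, -0.002], [0.002, 0.003, -1.0]]
wrist_force: [0.7, -2.0, -1.2]
gripper_width: 0.701
gripper_force: 30.0
time_s: 30.95
tcp_pos: [0.4469, 0.1147, 0.0876]
ee_rot: [[-0.0, -1.0, 0.002], [-1.0, 0.0, 0.001], [-0.001, -0.002, -1.0]]
wrist_force: [0.2, -0.5, -0.1]
gripper_width: 0.696
gripper_force: 30.0
```

```bash
python3 -m pendant '[[[0,0,1.5],[0,0,0]],[[0,0,1.5],[0,0,0]]]' >/dev/null;  python3 -m pendant '[[[0,0,0],[0,0,0]],[[0,0,0],[0,0,0]],[[0,0,0],[0,0,0]],[[0,0,0],[0,0,0]],[[0,0,-15],[0,0,0]],[[0,0,-50],[0,0,0]],[[0,0,-100],[0,0,0]],[[0,0,-150],[0,0,0]],[[-50,0,-170],[0,0,0]],[[-100,20,-170],[0,0,0]]]' 1; python3 -m pendant '[[[-280,130,0],[0,0,0]],[[-280,130,0],[0,0,0]],[[-280,130,0],[0,0,0]],[[-280,130,0],[0,0,0]],[[-280,130,0],[0,0,0]],[[-280,130,0],[0,0,0]],[[-280,130,0],[0,0,0]],[[-280,130,0],[0,0,0]]]'
python3 - <<'E'
from h import *
c=cap('top');s=cap('side')
a=c['frame'][195:300,180:460,::-1];b=s['frame'][150:390,230:460,::-1]
cv2.imwrite('pics/p8.png',np.vstack([cv2.resize(a,(500,188)),cv2.resize(b,(390,407))] if 0 else [cv2.resize(a,(640,190)),np.hstack([cv2.resize(b,(390,407)),cv2.resize(s['frame'][240:340,320:410,::-1],(250,278))[:278] if 0 else cv2.resize(s['frame'][250:350,325:387,::-1],(250,407))])]))
E
```

```text
time_s: 32.15
tcp_pos: [0.431, 0.2096, 0.2592]
ee_rot: [[-0.003, -1.0, 0.008], [-1.0, 0.003, 0.006], [-0.006, -0.008, -1.0]]
wrist_force: [1.1, 0.2, -1.4]
gripper_width: 0.996
gripper_force: 0.0
time_s: 32.95
tcp_pos: [0.2978, 0.4889, 0.2542]
ee_rot: [[0.002, -1.0, -0.001], [-1.0, -0.002, -0.002], [0.002, 0.001, -1.0]]
wrist_force: [-0.6, -1.0, -0.0]
gripper_width: 1.001
gripper_force: 0.0
```

View pics/p8.png

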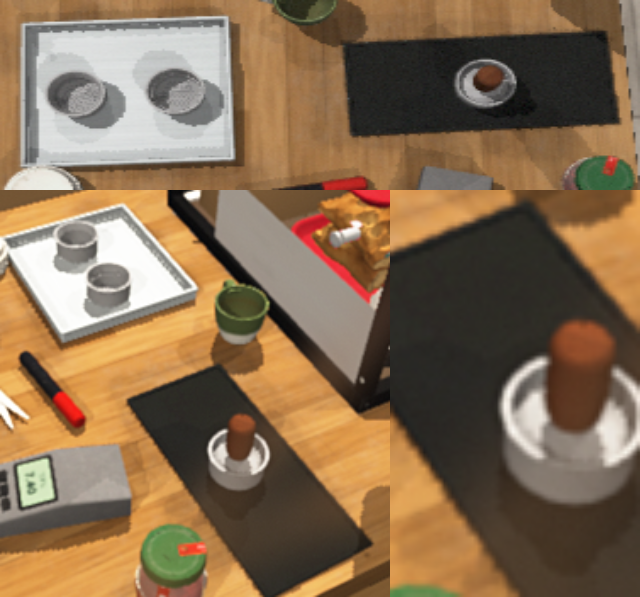

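Both side baskets stand in the tray, and the tamper is in the middle basket on the mat. A quick numeric check of the handle height before handing in.

Run:
```python
from h import *
P=[];uv=[]
for n,(u,v) in(('top',(393,235)),('side',(371,282))):
    c=cap(n); f=c['frame'].astype(int); m=((f[...,0]-f[...,2]>35)&(f[...,0]<170)&(f[...,0]>f[...,1]*1.45)).astype(np.uint8)
    w=np.zeros_like(m); w[v-35:v+25,u-18:u+18]=m[v-35:v+25,u-18:u+18]
    ct=max(cv2.findContours(w,0,2)[0],key=cv2.contourArea); x,y,W,H=cv2.boundingRect(ct); print(n,x,y,W,H)
    # predicted extreme rows of the handle's top disc (r 14 mm) for underside heights above basket origin
    for h in(.003,.013,.021):
        q=np.array([proj(c,[.4472+.013*np.cos(t),-.2083+.013*np.sin(t),.004+h+.072]) for t in np.linspace(0,6.28,40)])
        print('  h',h,'min',q.min(0).round(1),'max',q.max(0).round(1))
```

```text
top 387 231 13 12
  h 0.003 min [390.7 229.9] max [402.2 241.1]
  h 0.013 min [391.3 228.9] max [402.9 240.2]
  h 0.021 min [391.8 228.1] max [403.4 239.5]
side 364 282 17 25
  h 0.003 min [366.4 282. ] max [382.  293.9]
  h 0.013 min [367. 278.] max [382.7 289.9]
  h 0.021 min [367.5 274.8] max [383.3 286.7]
```

```bash
python3 -c "
from station import r
print(r.finish_job())"
```

```text
the job is handed in; nothing more can be done
None
```

The tamper fits the middle basket and stands home in it on the mat, and the other two baskets are upright in the tray; the job is handed in (no verdict was returned). I tried the basket nearest the tray, which stopped it at the first ledge; I set the far basket aside without testing it, since the middle one had already taken the tamper to the floor.

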